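Cure a bonded spinner cap under the timed lamp

TASK

The cap of the one capped spinner in the rack has to be cured. First wind the lamp's spring timer clockwise as far as it goes, turn by turn; then draw that spinner straight up out of the rack, tilt it and hold it raised in the lamp's beam, centred, cap square to the lens and about 10 cm from it. Never touch the lamp stand with the spinner, leave the bare spinners and everything else where they are, and finish while holding it there in the gripper with the timer still running.

Things in the scene. Friction and masses are not known exactly. Their poses are not given: they have to be found in the camera images.
- spinner_capped: Spinner to cure: flat, three-lobed, 82 mm wide, 75 high, 10 thick, 60 g; a black cap (22 mm across, 7.5 high) on one face, the other flat. Origin at the hub's centre, mid-thickness. z points out of the cap face (in the rack: away from the robot); y to the lobe that is up in the rack. Lobes: discs of 15 mm radius, centres 30 mm from the origin; the upper one is free from y = 12 to 45 mm.
- spinner_bare1: Bystander in the rack: the same spinner without a cap (open bearing in the middle), standing the same way; same frame.
- spinner_bare2: Bystander in the rack: a second bare spinner, like the other.
- rack: Rack screwed to the table: plate 128 x 84 mm with two black slotted rails along x at y = -26 and 26 mm, tops 34 mm up. Slots at x = -38, 0, 38 mm, 11.5 mm wide, floor 12 mm up. In each stands a spinner on two lobes, hub centre 42 mm and upper lobe's tip 87 mm above the table; any slot may hold the capped one. Draw it straight up 25 mm or more. Origin under its centre, z up, -x towards the robot.
- cure_stand: Lamp stand, fixed: plywood board 112 x 262 mm, 12 mm thick; at its left (+y) end a column with the lamp head, at its right end a grey timer case 86 mm square, top 59 mm up. Origin on the underside, mid-board, z up, -x towards the robot. Timer axis at x = -11, y = -85 mm; lens centre at x = 40, y = 85, z = 300 mm; from above, the beam heads along -x turned 0.25 rad counter-clockwise.
- lamp_head: Lamp head, fixed: finned aluminium cylinder 48 mm across, 115 mm long, pointing down towards the robot, beam 40 degrees below level. Origin at the lens centre, z along the beam outwards, x up. The work belongs with its hub on the beam 100 mm from the lens (0, 0, 0.100 in this frame), cap towards the lens: spinner z against this z. Best held with the gripper above, leaning back to the robot.
- timer (a joint): Spring-wound lamp timer: angle of its wing knob in rad; 0 = run down, grows clockwise seen from above, stop at 4.4 (fully wound). Starts at 0.2 to 1.0. Let go, its spring turns it back slowly (about 0.05 rad/s); turning takes about 0.15 N m at 0.9 rad/s. Too far for one turn of the wrist: turn, let go, turn back, grip again.
- timer_grip (a point): Point on the timer's axis, 90 mm above the table, where the wing is gripped from above. The wing is a black bar 44 mm long, 13 thick, 29 high (66 to 95 mm above the table) on a round skirt of 22 mm radius. At timer 0 the bar lies along the stand's x; at angle q its yaw is the stand's yaw minus q.
- oil_bottle: Bystander: white dropper bottle, 49 mm across, 150 mm high; origin under its centre.
- carton: Bystander: small carton 60 x 85 x 45 mm; origin under its centre.
- brush: Bystander: flat wooden brush 168 mm long, lying.
- tweezers: Bystander: steel tweezers 125 mm long, lying.
- hex_key: Bystander: L-shaped hexagon key 83 mm long, lying.
- loose_cap: Bystander: loose finger cap, 22 mm across, 8 mm high.
- small_body: Bystander: small three-ring spinner body 45 x 49 x 6 mm, lying.
- nest: Bystander: steel ring-shaped pressing nest, 57 mm across, 19 mm high.
There are look-alikes about, which are no part of the job. What is shaped like the spinner_bare2 but turquoise is not meant.

How it is judged:
By the outcome, as a careful person would: the job done as asked, in the order asked, and still so for the second after the job is handed in, while the arm keeps its last pose, push and grip.
It also fails if it takes over 72 s, if anything falls off the work surface, if the arm or the gripper's body presses on something with over 40 N, if the wrist force passes 120 N, or if a joint passes its speed limit or range.

ROBOT

A 6-joint arm with a two-finger parallel gripper is mounted at the origin on a cart in front of the work surface, level with it; the furniture and walls round the work are solid. World frame = base frame: x ahead of the robot, y to its left, z up, the work surface at z = 0. Lengths are in m, angles in rad, forces in N, time in s.
With the tool pointing down it reaches from about 0.35 to 0.775 m from the base axis. Payload 5.5 kg.
Tool frame: the origin (TCP) lies midway between the tips of the shut fingers; the grasp point (between the pads) lies 19 mm behind it; z points along the fingers, y is the line along which they close (so a half turn about z gives the same grasp; the last joint's range is limited). The gripper opens to 85 mm and grips with 20 to 120 N. Pads are 22 mm wide; open, the fingers measure 114 mm over their backs; the gripper's body (76 mm by 85 mm) begins 54 mm behind the grasp point. The pads swing forward as they close: fully open they stand 13 mm farther back than shut.
Start: joints at [1.091, 0.313, 0.046, 1.304, 0, 1.431], TCP at [0.192, 0.542, 0.231] pointing down, gripper open.
Joint ranges: [-2.76, 2.76], [-0.86, 1.69], [-1.03, 1.26], [-2.2, 2.34], [-1.47, 1.5], [-3.14, 3.14]. Speed limits (rad/s): [2.57, 2.57, 3.14, 3.14, 3.14, 3.14].

INTERFACE

Orientations are given as a unit quaternion [w, x, y, z].
In Python, from workcell import telemetry, imaging, env gives the robot as it stands. The module is installed in compiled form; this text tells all that it offers.
- The arm moves only by the tool step_arm, never from a script. Its argument "moves" is a list of rows, each a list of 3 entries, a list of its own where there are three numbers: the shift along the tool's x, y, z in mm, then the turn, a rotation vector about the tool's x, y, z in rad, then the finger opening in mm, from 0 to 85.4. A call has 1 to 8 rows; each row is the pose to reach, as a shift and turn from the pose commanded when the call began, along the tool's axes at that moment; what a row does not reach only later rows make up. A row lasts 1/12 s, in which the tool goes at most 41.7 mm and 7.16 degrees, less where a joint would pass 70% of its speed; a pose out of reach is approached as far as the arm can. A call with a gripper value outside its range is refused whole. The fingers move at their own pace and stop on an object; "grip_force" is the grip in N (left out, the last holds). Time passes only in rows, so rows that repeat a pose let the fingers close. It gives the time, the measured TCP pose, the force, the opening and the grip force at its end, in the units of the state.
- telemetry.get_state(): the state, without advancing time (a new reading comes with each control period).
- imaging.read_camera(name): name is "scene" or "side" or "wrist"; returns the picture (384x512x3 uint8, red, green, blue); there is no depth.
- imaging.camera_params(name): a dict with "camera_matrix" (3x3 intrinsics, pixels), "pose" (4x4, takes a point from camera to world coordinates). Camera axes: x right, y up, looking along -z (the intrinsics and any distortion apply to the point x, -y, -z); pixel columns grow to the right and rows downward; lengths in m; the calibration is good to about 2 mm. A picture is of the moment at which its call begins: read the wrist's pose just before it. camera_params takes no time and is no camera call; for the wrist camera it gives the pose at the moment of the call.
- env.hand_in(): hands the job in; it is judged then, once.
The state is a dict: "clock": time; "joint_pos": joint angles; "qvel": joint speeds; "tau": joint torques, N m; "tcp_pos": TCP position; "orientation": TCP orientation; "wrist_force": force on the tool from outside, world axes, zero at the start; "ft_torque": the same for the moment, N m; "finger_gap": finger opening in m; "grip_force": force on a finger pad.
Only numpy, scipy, OpenCV 4.12 (cv2) and the standard library are available. Lean on these libraries where they do the work, as an engineer would, in place of code of your own. Each camera call takes 0.05 s, during which the arm holds its last target. There are 200 camera calls.

## Working session

There is one attempt and no reset: what is moved stays moved. The work goes in short steps, Python scripts to look and compute and a tool call to move; the robot and the scene stay as the last step left them, time stands still between calls to the robot, and variables do not carry over. Pictures are saved under pics/ and viewed, at most 10 in all, crops included, and the job is handed in when it is done.

Besides the shell and the picture viewer there is one more tool, called after ">>>" as a command line: name --argument value ..., lists and objects as JSON in quotes. step_arm: Moves the arm, as the interface text tells. Its arguments: {"type":"object","properties":{"moves":{"type":"array"},"grip_force":{"type":"number"}},"required":["moves"]}

```bash
mkdir -p pics
python3 - <<'E'
from workcell import telemetry, imaging, env
import cv2, numpy as np
for n in ["scene","side"]:
    im=imaging.read_camera(n); cv2.imwrite(f"pics/{n}0.png",im[:,:,::-1])
    p=imaging.camera_params(n); print(n,np.round(p["camera_matrix"],1).tolist(),np.round(p["pose"],3).tolist(), p.keys())
print(telemetry.get_state())
a=cv2.imread("pics/scene0.png");
cv2.imwrite("pics/s0.png",cv2.resize(a,(800,600),interpolation=cv2.INTER_CUBIC))
a=cv2.imread("pics/side0.png");
cv2.imwrite("pics/d0.png",cv2.resize(a,(800,600),interpolation=cv2.INTER_CUBIC))
E
```

```text
scene [[412.3, 0.0, 254.0], [0.0, 412.3, 188.4], [0.0, 0.0, 1.0]] [[0.641, 0.586, -0.496, 0.036], [-0.767, 0.479, -0.427, -0.455], [-0.013, 0.654, 0.756, 1.014], [0.0, 0.0, 0.0, 1.0]] dict_keys(['camera_matrix', 'pose'])
side [[390.3, 0.0, 259.9], [0.0, 390.3, 195.4], [0.0, 0.0, 1.0]] [[-0.618, -0.669, 0.414, 1.038], [0.786, -0.519, 0.336, 0.353], [-0.01, 0.532, 0.846, 1.118], [0.0, 0.0, 0.0, 1.0]] dict_keys(['camera_matrix', 'pose'])
{'clock': 0.1, 'joint_pos': array([ 1.09142713e+00,  3.13906414e-01,  4.50897491e-02,  1.30361590e+00,
       -2.31773642e-05,  1.43123149e+00]), 'qvel': array([ 0.00103907, -0.00265758,  0.00422439, -0.00028818,  0.00032558,
        0.00034192]), 'tau': array([ 2.13553081e-03, -4.81726062e+01,  2.99245012e+01,  1.27118756e-02,
       -1.66647692e-04,  2.20287046e-05]), 'tcp_pos': array([0.19142941, 0.54170661, 0.23050764]), 'orientation': array([-2.38120340e-04,  1.69085872e-01,  9.85600983e-01, -7.82782992e-04]), 'wrist_force': array([-0.50071857, -0.90104983, -0.17033087]), 'ft_torque': array([-0.00480167, -0.01261786, -0.01223476]), 'grip_force': 0.0, 'finger_gap': 0.08537503079283461}
```

View pics/s0.png

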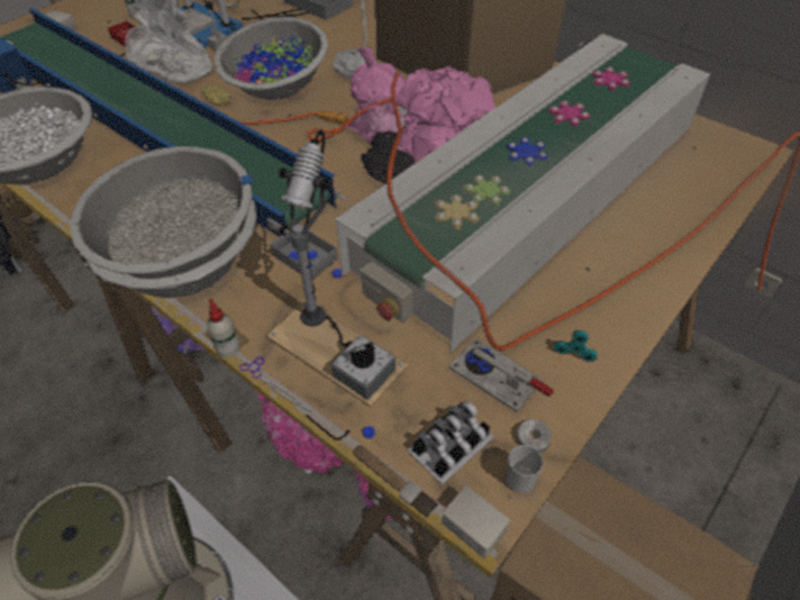

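View pics/d0.png

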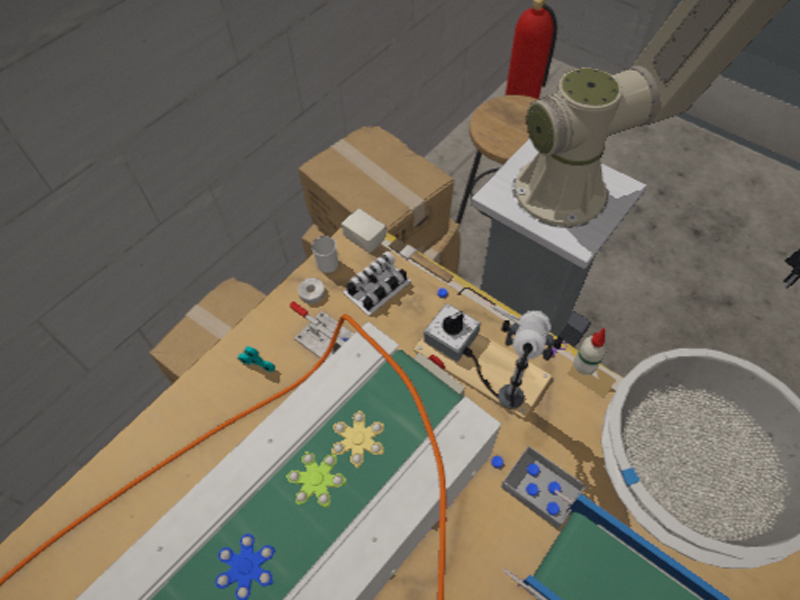

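The scene view shows the rack with three grey spinners near (450,440) and the timer at (362,365). The lamp head is at (303,180), and a turquoise look-alike lies at (577,347). The side view shows the rack at (377,282), the timer at (453,325) and the lamp at (530,335). I'll crop both.

Run:
```python
import cv2, numpy as np
a=cv2.imread("pics/scene0.png")[195:315,165:325]
cv2.imwrite("pics/s1.png",cv2.resize(a,(800,600),interpolation=cv2.INTER_CUBIC))
a=cv2.imread("pics/side0.png")[155:275,210:370]
cv2.imwrite("pics/d1.png",cv2.resize(a,(800,600),interpolation=cv2.INTER_CUBIC))
```

```text
(no output)
```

View pics/s1.png

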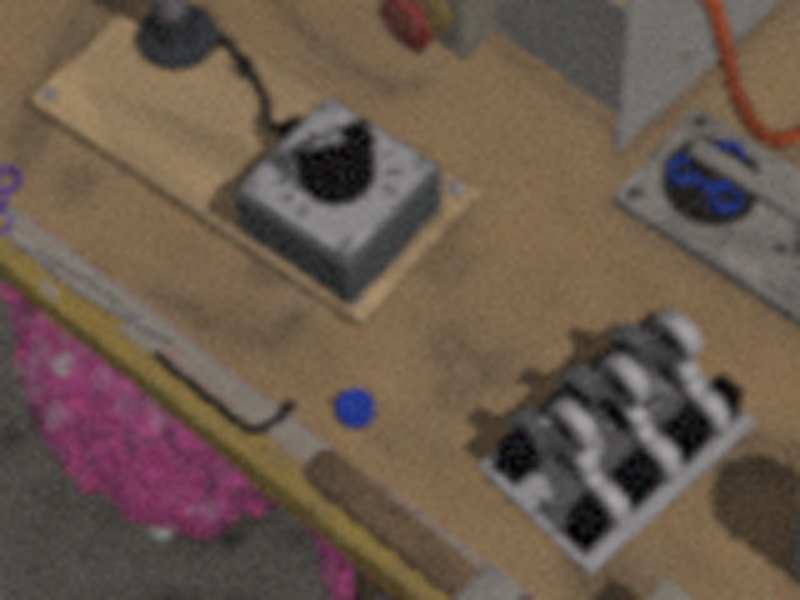

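View pics/d1.png

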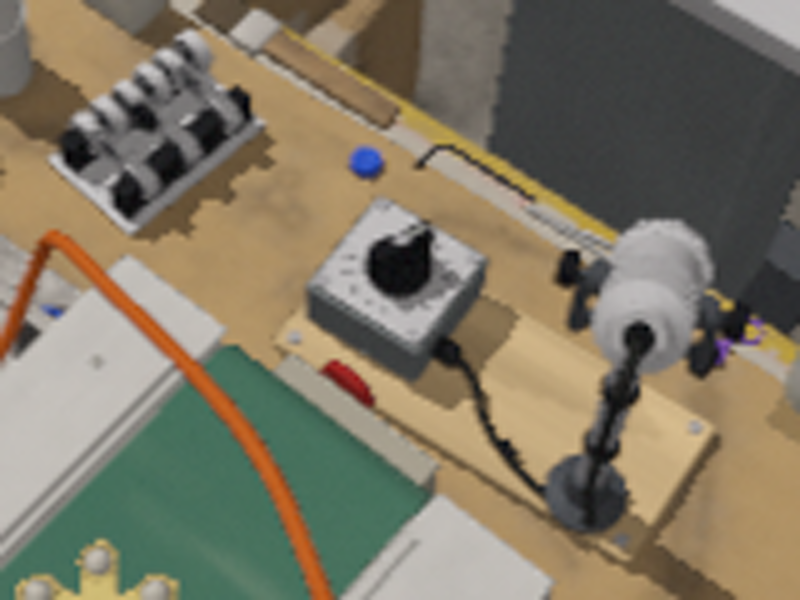

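The scene crop shows the timer case top centred near (338,183), the board corners at (35,98), (358,318) and (478,190), and the rack plate corners at (485,462), (590,570) and (752,420). The side crop shows the same items, with a dark blob on the middle spinner's face near (145,115), which is probably the cap.

```bash
cat > h.py <<'E'
import numpy as np
from scipy.spatial.transform import Rotation as R
from workcell import telemetry, imaging, env
def ray(n,u,v,p=None):
    p=p or imaging.camera_params(n); K=p["camera_matrix"];T=p["pose"]
    d=T[:3,:3]@np.array([(u-K[0,2])/K[0,0],-(v-K[1,2])/K[1,1],-1]); return T[:3,3],d
def plane(n,u,v,z,p=None):
    o,d=ray(n,u,v,p); return o+d*(z-o[2])/d[2]
def proj(n,X,p=None):
    p=p or imaging.camera_params(n);K=p["camera_matrix"];T=p["pose"]
    c=T[:3,:3].T@(np.asarray(X)-T[:3,3]); return np.array([K[0,2]+K[0,0]*c[0]/-c[2],K[1,2]+K[1,1]*c[1]/c[2]])
def toolR():
    s=telemetry.get_state(); q=s["orientation"]; return s["tcp_pos"],R.from_quat(q,scalar_first=True)
E
python3 - <<'E'
from h import *
np.set_printoptions(precision=4,suppress=True)
S=lambda u,v,z:plane("scene",165+u/5-.4,195+v/5-.4,z)[:2]
D=lambda u,v,z:plane("side",210+u/5-.4,155+v/5-.4,z)[:2]
def show(t,pts):
    print(t); pts=np.array(pts);print(pts.tolist() if 0 else pts)
    for a,b in zip(pts,pts[1:]): print('  len %.4f ang %.3f'%(np.hypot(*(b-a)),np.arctan2(*(b-a)[::-1])))
show('board S L,FR,BR',[S(35,98,.012),S(358,318,.012),S(478,190,.012)])
show('board D BR, FL',[D(278,345,.012),D(715,435,.012)])
show('case S',[S(240,190,.059),S(350,260,.059),S(438,170,.059),S(330,102,.059)])
show('case D',[D(383,200,.059),D(485,262,.059),D(416,348,.059),D(312,285,.059)])
show('rack S',[S(485,462,.006),S(590,568,.006),S(752,420,.006)])
show('rack D',[D(52,160,.006),D(130,228,.006),D(265,122,.006)])
E
```

```text
board S L,FR,BR
[[ 0.4526  0.2391]
 [ 0.462  -0.0164]
 [ 0.5719 -0.0134]]
  len 0.2557 ang -1.534
  len 0.1099 ang 0.028
board D BR, FL
[[ 0.5709 -0.0064]
 [ 0.4542  0.2468]]
  len 0.2787 ang 2.003
case S
[[ 0.4619  0.0692]
 [ 0.4666 -0.0094]
 [ 0.5429 -0.008 ]
 [ 0.54    0.0715]]
  len 0.0787 ang -1.512
  len 0.0764 ang 0.019
  len 0.0795 ang 1.608
case D
[[ 0.4663 -0.0023]
 [ 0.4643  0.0755]
 [ 0.5406  0.0769]
 [ 0.5442 -0.0003]]
  len 0.0778 ang 1.597
  len 0.0763 ang 0.018
  len 0.0772 ang -1.523
rack S
[[ 0.4411 -0.1253]
 [ 0.4292 -0.205 ]
 [ 0.5526 -0.2213]]
  len 0.0806 ang -1.720
  len 0.1245 ang -0.131
rack D
[[ 0.5502 -0.2178]
 [ 0.5592 -0.1405]
 [ 0.4361 -0.1221]]
  len 0.0778 ang 1.454
  len 0.1245 ang 2.993
```

```bash
cat >> h.py <<'E'
def down(yaw): # tool z down, tool x at yaw
    return R.from_euler('z',yaw)*R.from_rotvec([np.pi,0,0])
def go(*targets):
    p,r=toolR()
    for t in targets:
        q=t[1] if t[1] is not None else r
        rv=(r.inv()*q).as_rotvec()
        d=np.array(t[0])-p
        print('shift',np.round(1e3*r.inv().apply(d),1).tolist(),'rot',np.round(rv,3).tolist(),'mm %.0f rad %.2f'%(1e3*np.linalg.norm(d),np.linalg.norm(rv)))
E
python3 - <<'E'
from h import *
go(([.22,.33,.24],None),([.40,.03,.24],down(2.57)),([.48,.03,.24],down(2.57)))
p=imaging.camera_params("wrist");c,r=toolR()
print(r.inv().apply(p["pose"][:3,3]-c), r.inv().as_matrix()@p["pose"][:3,:3],p["camera_matrix"])
E
```

```text
shift [-97.5, -190.1, -9.2] rot [0.0, 0.0, 0.0] mm 214 rad 0.00
shift [-367.2, -412.9, -8.9] rot [-0.002, -0.0, 0.232] mm 553 rad 0.23
shift [-442.6, -386.3, -9.0] rot [-0.002, -0.0, 0.232] mm 588 rad 0.23
[ 0.08131905  0.00159015 -0.14136418] [[ 1.16773154e-03  9.48225881e-01  3.17594577e-01]
 [ 9.99999293e-01 -1.03547588e-03 -5.85229398e-04]
 [-2.26068136e-04  3.17595036e-01 -9.48226419e-01]] [[289.21582871   0.         252.27938712]
 [  0.         289.21582871 197.20421954]
 [  0.           0.           1.        ]]
```

>>> step_arm --moves '[[[-97,-190,-9],[0,0,0],85],[[-97,-190,-9],[0,0,0],85],[[-97,-190,-9],[0,0,0],85],[[-97,-190,-9],[0,0,0],85],[[-97,-190,-9],[0,0,0],85],[[-97,-190,-9],[0,0,0],85],[[-367,-413,-9],[0,0,0.232],85],[[-367,-413,-9],[0,0,0.232],85]]'

```text
clock: 0.77
tcp_pos: [0.2621, 0.2588, 0.2403]
orientation: [0.0, 0.283, 0.959, 0.0]
wrist_force: [0.9, -0.1, 0.5]
finger_gap: 0.0852
grip_force: 0.0
```

Run:
```python
from h import *
go(([.40,.03,.24],down(2.57)),([.48,.03,.24],down(2.57)))
```

```text
shift [-239.9, -117.6, 0.3] rot [0.001, 0.0, -0.001] mm 267 rad 0.00
shift [-307.1, -74.2, 0.3] rot [0.001, 0.0, -0.001] mm 316 rad 0.00
```

>>> step_arm --moves '[[[-240,-117,0],[0,0,0],85],[[-240,-117,0],[0,0,0],85],[[-240,-117,0],[0,0,0],85],[[-240,-117,0],[0,0,0],85],[[-240,-117,0],[0,0,0],85],[[-240,-117,0],[0,0,0],85],[[-240,-117,0],[0,0,0],85],[[-307,-74,0],[0,0,0],85]]'

```text
clock: 1.43
tcp_pos: [0.4391, 0.0281, 0.2398]
orientation: [-0.002, 0.285, 0.959, -0.001]
wrist_force: [-1.4, -0.4, 1.3]
finger_gap: 0.0848
grip_force: 0.0
```

>>> step_arm --moves '[[[-37,22,0],[0,0,0],85],[[-37,22,0],[0,0,0],85],[[-37,22,0],[0,0,0],85]]'

```text
clock: 1.68
tcp_pos: [0.4873, 0.029, 0.2385]
orientation: [-0.001, 0.282, 0.959, -0.0]
wrist_force: [-1.3, -0.4, -0.3]
finger_gap: 0.0848
grip_force: 0.0
```

Run:
```python
from h import *; import cv2
print(toolR()[0],telemetry.get_state()["joint_pos"])
p=imaging.camera_params("wrist");im=imaging.read_camera("wrist")
np.save("w1.npy",p["pose"]); cv2.imwrite("pics/w1.png",im[:,:,::-1])
```

```text
[0.4872659  0.02903614 0.23846191] [-1.05226026e-01  1.45255338e-01 -1.52735581e-01  1.27576977e+00
  1.79966564e-04  4.67215275e-01]
```

View pics/w1.png

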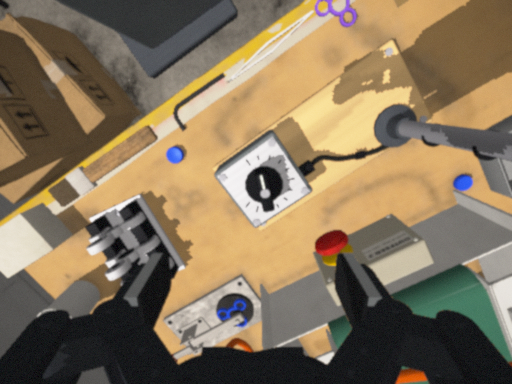

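The wrist picture shows the timer case with corners at (272,131), (312,188), (258,227) and (215,172). The knob is at (264,185) with its bar nearly vertical in the image, and the rack is at the left near (135,235).

Run:
```python
from h import *; import cv2
im=cv2.imread("pics/w1.png"); a=cv2.resize(im[125:235,205:325],(480,440),interpolation=cv2.INTER_CUBIC)
b=cv2.resize(im[185:295,70:200],(520,440),interpolation=cv2.INTER_CUBIC)[:, :320+0]
cv2.imwrite("pics/w1c.png",np.hstack([a,b]))
p=dict(camera_matrix=imaging.camera_params("wrist")["camera_matrix"],pose=np.load("w1.npy"))
c=np.array([plane("wrist",u,v,.059,p)[:2] for u,v in [(272,131),(312,188),(258,227),(215,172)]])
print(c,c.mean(0)); d=np.roll(c,-1,0)-c; print(np.hypot(*d.T),np.arctan2(d[:,1],d[:,0])%(np.pi/2))
m=(im.max(2)<45).astype(np.uint8); m[:140]=0;m[222:]=0;m[:,:225]=0;m[:,295:]=0
n,l,s,ce=cv2.connectedComponentsWithStats(m); i=1+np.argmax(s[1:,4]); print(s[i],ce[i])
cn,_=cv2.findContours((l==i).astype(np.uint8),0,2)
print(cv2.minAreaRect(cn[0]))
```

```text
[[ 0.4571559   0.07570944]
 [ 0.5372611   0.08088755]
 [ 0.54508328  0.00194246]
 [ 0.4610513  -0.00266514]] [0.5001379  0.03896858]
[0.08027238 0.07933166 0.08415821 0.07847132] [0.06455152 0.09876153 0.05477664 0.04966148]
[247 167  35  43 804] [264.62189055 184.79104478]
((266.02850341796875, 186.17340087890625), (40.06182861328125, 34.11591339111328), 46.97493362426758)
```

View pics/w1c.png

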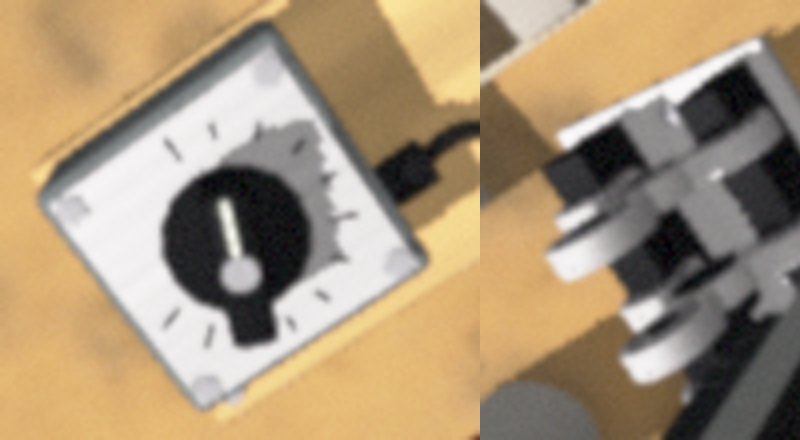

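The close crop shows the knob's axis button at (240,273), the white pointer from (223,200), and the bar's free end at (255,338). I'll project these at the bar's top height.

Run:
```python
from h import *
p=dict(camera_matrix=imaging.camera_params("wrist")["camera_matrix"],pose=np.load("w1.npy"))
f=lambda u,v,z:plane("wrist",204.6+u/4,124.6+v/4,z,p)[:2]
a,b,e,k=f(223,200,.095),f(240,273,.095),f(255,338,.095),f(237,238,.066)
print(a,b,e,'skirt',k); print(np.arctan2(*(e-a)[::-1]),np.arctan2(*(e-b)[::-1]),np.hypot(*(e-b)),np.hypot(*(a-b)))
```

```text
[0.48346099 0.04307904] [0.50221838 0.03644463] [0.51957057 0.03027001] skirt [0.50136189 0.03732464]
-0.3408794649318057 -0.3418690081469714 0.01841803745470907 0.019896112848888498
```

Run:
```python
from h import *
go(([.502,.0365,.12],down(2.80)),([.502,.0365,.074],down(2.80)))
```

```text
shift [-10.2, 14.9, 119.0] rot [-0.001, -0.003, -0.23] mm 120 rad 0.23
shift [-10.3, 15.0, 165.0] rot [-0.001, -0.003, -0.23] mm 166 rad 0.23
```

>>> step_arm --moves '[[[-10,15,119],[0,0,-0.23],40],[[-10,15,119],[0,0,-0.23],40],[[-10,15,119],[0,0,-0.23],40],[[-10,15,135],[0,0,-0.23],40],[[-10,15,150],[0,0,-0.23],40],[[-10,15,165],[0,0,-0.23],40],[[-10,15,165],[0,0,-0.23],40],[[-10,15,165],[0,0,-0.23],40]]'

```text
clock: 2.4
tcp_pos: [0.5007, 0.0371, 0.0754]
orientation: [-0.001, 0.17, 0.985, -0.0]
wrist_force: [-0.5, 0.4, 0.3]
finger_gap: 0.0397
grip_force: 0.0
```

Run:
```python
from h import *
print(toolR()[0],telemetry.get_state()["joint_pos"],telemetry.get_state()["wrist_force"]); 
go(([.502,.0365,.074],down(2.80)))
```

```text
[0.50066517 0.03712836 0.07543502] [-8.60825427e-02  2.80656448e-01 -4.02235367e-01  8.89616261e-01
  1.20583551e-04  2.55040609e-01] [-0.51500618  0.36746117  0.31591916]
shift [-1.5, -0.1, 1.4] rot [-0.0, -0.002, 0.0] mm 2 rad 0.00
```

>>> step_arm --moves '[[[0,0,0],[0,0,0],5],[[0,0,0],[0,0,0],5],[[0,0,0],[0,0,0],5],[[0,0,0],[0,0,0],5],[[0,0,0],[0,0,0],5],[[0,0,0],[0,0,0],5]]' --grip_force 60

```text
clock: 2.9
tcp_pos: [0.5022, 0.0348, 0.0771]
orientation: [0.001, 0.171, 0.985, -0.002]
wrist_force: [-4.5, -6.1, 7.7]
finger_gap: 0.0115
grip_force: 60.1
```

Run:
```python
from h import *
s=telemetry.get_state();print(s)
```

```text
{'clock': 2.9, 'joint_pos': array([-0.08795342,  0.27959842, -0.39889909,  0.8913117 , -0.0040281 ,
        0.25502597]), 'qvel': array([0.00029754, 0.0003313 , 0.00016983, 0.00103294, 0.00069226,
       0.00010737]), 'tau': array([ 3.06729600e+00, -3.90195966e+01,  2.58470982e+01, -1.78047381e+00,
        1.95497096e+00,  7.75351713e-03]), 'tcp_pos': array([0.50222266, 0.03481005, 0.07714088]), 'orientation': array([ 6.59886372e-04,  1.70650995e-01,  9.85329355e-01, -1.96584534e-03]), 'wrist_force': array([-4.5121353 , -6.08936619,  7.72282346]), 'ft_torque': array([-1.29819064,  0.93971873, -0.01227721]), 'grip_force': 60.093578696250916, 'finger_gap': 0.01152760559641614}
```

>>> step_arm --moves '[[[0,-2,-2],[0,0,0],5],[[0,-2,-2],[0,0,0.1],5],[[0,-2,-2],[0,0,0.2],5],[[0,-2,-2],[0,0,0.3],5],[[0,-2,-2],[0,0,0.4],5],[[0,-2,-2],[0,0,0.5],5],[[0,-2,-2],[0,0,0.6],5],[[0,-2,-2],[0,0,0.7],5]]'

```text
clock: 3.57
tcp_pos: [0.5021, 0.0345, 0.0773]
orientation: [0.0, 0.5, 0.866, 0.0]
wrist_force: [2.4, -1.1, -6.9]
finger_gap: 0.0114
grip_force: 61.0
```

Run:
```python
from h import *
s=telemetry.get_state();print(s["joint_pos"],s["tau"],s["wrist_force"],s["ft_torque"],s["tcp_pos"],s["finger_gap"])
```

```text
[-9.08400539e-02  2.79048560e-01 -3.99235498e-01  8.91786238e-01
 -1.89903808e-04  9.55591647e-01] [  0.47072768 -45.68045139  27.21736908   1.00495722   0.30148488
  -1.06698733] [ 2.4477402  -1.07514275 -6.8992768 ] [-0.27346439 -0.51721516  0.20069159] [0.50208352 0.03453881 0.07729246] 0.011413490798928323
```

>>> step_arm --moves '[[[0,0,0],[0,0,0.1],5],[[0,0,0],[0,0,0.2],5],[[0,0,0],[0,0,0.3],5],[[0,0,0],[0,0,0.4],5],[[0,0,0],[0,0,0.5],5],[[0,0,0],[0,0,0.6],5],[[0,0,0],[0,0,0.7],5],[[0,0,0],[0,0,0.8],5]]'

```text
clock: 4.23
tcp_pos: [0.5019, 0.0345, 0.0773]
orientation: [0.0, 0.798, 0.603, 0.0]
wrist_force: [1.9, -1.6, -8.0]
finger_gap: 0.0114
grip_force: 61.1
```

>>> step_arm --moves '[[[0,0,0],[0,0,0.1],5],[[0,0,0],[0,0,0.2],5],[[0,0,0],[0,0,0.3],5],[[0,0,0],[0,0,0.4],5],[[0,0,0],[0,0,0.5],5],[[0,0,0],[0,0,0.6],5],[[0,0,0],[0,0,0.7],5],[[0,0,0],[0,0,0.8],5]]'

```text
clock: 4.9
tcp_pos: [0.5018, 0.0346, 0.0773]
orientation: [0.0, 0.969, 0.245, 0.0]
wrist_force: [1.6, -1.0, -7.0]
finger_gap: 0.0119
grip_force: 61.2
```

Run:
```python
from h import *
s=telemetry.get_state();print(s["joint_pos"],s["wrist_force"],s["ft_torque"],s["tcp_pos"],s["finger_gap"])
```

```text
[-9.07928283e-02  2.78979296e-01 -3.99342835e-01  8.92249440e-01
 -2.61143713e-04  2.55554151e+00] [ 1.64129072 -1.03121508 -7.04872517] [-0.25637242 -0.27933971  0.20444156] [0.50181751 0.03456511 0.07728878] 0.011920656689750652
```

>>> step_arm --moves '[[[0,0,0],[0,0,0],45],[[0,0,0],[0,0,0],45],[[0,0,0],[0,0,0],45],[[0,0,0],[0,0,0],45],[[0,0,-35],[0,0,0],45],[[0,0,-35],[0,0,-0.12],45],[[0,0,-35],[0,0,-0.24],45],[[0,0,-35],[0,0,-0.36],45]]'

```text
clock: 5.57
tcp_pos: [0.5026, 0.0347, 0.1135]
orientation: [0.001, 0.907, 0.42, 0.001]
wrist_force: [-0.4, -0.5, -0.0]
finger_gap: 0.045
grip_force: 0.0
```

>>> step_arm --moves '[[[0,0,0],[0,0,-0.12],45],[[0,0,0],[0,0,-0.24],45],[[0,0,0],[0,0,-0.36],45],[[0,0,0],[0,0,-0.48],45],[[0,0,0],[0,0,-0.6],45],[[0,0,0],[0,0,-0.72],45],[[0,0,0],[0,0,-0.84],45],[[0,0,0],[0,0,-0.96],45]]'

```text
clock: 6.23
tcp_pos: [0.502, 0.0348, 0.1127]
orientation: [0.0, 0.611, 0.792, 0.0]
wrist_force: [0.4, 0.7, 0.1]
finger_gap: 0.0449
grip_force: 0.0
```

>>> step_arm --moves '[[[0,0,0],[0,0,-0.12],45],[[0,0,0],[0,0,-0.24],45],[[0,0,0],[0,0,-0.36],45],[[0,0,0],[0,0,-0.48],45],[[0,0,0],[0,0,-0.6],45],[[0,0,0],[0,0,-0.72],45],[[0,0,0],[0,0,-0.84],45],[[0,0,0],[0,0,-0.96],45]]'

```text
clock: 6.9
tcp_pos: [0.502, 0.0348, 0.1127]
orientation: [0.0, 0.176, 0.984, 0.0]
wrist_force: [-0.3, 1.0, 0.2]
finger_gap: 0.0449
grip_force: 0.0
```

>>> step_arm --moves '[[[0,0,0],[0,0,-0.12],45],[[0,0,0],[0,0,-0.24],45],[[0,0,0],[0,0,-0.36],45],[[0,0,0],[0,0,-0.48],45],[[0,0,0],[0,0,-0.6],45],[[0,0,0],[0,0,-0.72],45],[[0,0,0],[0,0,-0.84],45],[[0,0,0],[0,0,-0.98],45]]'

```text
clock: 7.57
tcp_pos: [0.502, 0.0348, 0.1127]
orientation: [0.0, -0.301, 0.954, -0.0]
wrist_force: [-0.4, -1.1, -0.2]
finger_gap: 0.0449
grip_force: 0.0
```

Run:
```python
from h import *; import cv2
s=telemetry.get_state();print(s["clock"],s["joint_pos"],s["wrist_force"],s["ft_torque"],s["tcp_pos"],s["finger_gap"])
```

```text
7.5667 [-9.06166575e-02  2.45019555e-01 -3.48070736e-01  9.76877414e-01
  1.92369683e-04 -7.01158282e-01] [-0.36370219 -1.0589672  -0.16300944] [ 0.01945731 -0.00568     0.00678229] [0.50198761 0.03477421 0.1127381 ] 0.044917216610616595
```

Now I'll go back down onto the wing, close, and wind on.

>>> step_arm --moves '[[[0,0,20],[0,0,0],45],[[0,0,35],[0,0,0],45],[[0,0,35],[0,0,0],30],[[0,0,35],[0,0,0],5],[[0,0,35],[0,0,0],5],[[0,0,35],[0,0,0],5],[[0,0,35],[0,0,0],5],[[0,0,35],[0,0,0],5]]'

```text
clock: 8.23
tcp_pos: [0.5019, 0.0347, 0.078]
orientation: [0.0, -0.297, 0.955, -0.0]
wrist_force: [-0.5, -0.0, 1.3]
finger_gap: 0.0115
grip_force: 60.6
```

>>> step_arm --moves '[[[0,0,0],[0,0,0.08],5],[[0,0,0],[0,0,0.16],5],[[0,0,0],[0,0,0.24],5],[[0,0,0],[0,0,0.32],5],[[0,0,0],[0,0,0.4],5],[[0,0,0],[0,0,0.5],5],[[0,0,0],[0,0,0.6],5],[[0,0,0],[0,0,0.7],5]]'

```text
clock: 8.9
tcp_pos: [0.502, 0.0347, 0.078]
orientation: [0.0, 0.051, 0.999, -0.0]
wrist_force: [-2.4, -0.3, 1.9]
finger_gap: 0.0115
grip_force: 61.3
```

Run:
```python
from h import *; import cv2
s=telemetry.get_state();print(s["clock"],s["joint_pos"],s["wrist_force"],s["ft_torque"],s["tcp_pos"],s["finger_gap"])
```

```text
8.9 [-9.06095108e-02  2.78024167e-01 -3.98626404e-01  8.93313870e-01
 -5.44134748e-05  1.05935375e-02] [-2.41847844 -0.293889    1.86155679] [-0.04261445  0.3919891   0.16972409] [0.50196418 0.03470552 0.07801665] 0.011475474628525282
```

>>> step_arm --moves '[[[0,0,0],[0,0,0.1],5],[[0,0,0],[0,0,0.2],5],[[0,0,0],[0,0,0.3],5],[[0,0,0],[0,0,0.4],5],[[0,0,0],[0,0,0.5],5],[[0,0,0],[0,0,0.6],5],[[0,0,0],[0,0,0.7],5],[[0,0,0],[0,0,0.8],5]]'

```text
clock: 9.57
tcp_pos: [0.502, 0.0347, 0.078]
orientation: [0.0, 0.436, 0.9, 0.0]
wrist_force: [-1.9, -0.9, 2.6]
finger_gap: 0.0111
grip_force: 61.3
```

>>> step_arm --moves '[[[0,0,0],[0,0,0.05],5],[[0,0,0],[0,0,0.1],5],[[0,0,0],[0,0,0.15],5],[[0,0,0],[0,0,0.2],5]]'

```text
clock: 9.9
tcp_pos: [0.502, 0.0348, 0.078]
orientation: [0.0, 0.522, 0.853, 0.0]
wrist_force: [-1.7, 0.0, 1.7]
finger_gap: 0.0115
grip_force: 61.0
```

Run:
```python
from h import *; import cv2
s=telemetry.get_state();print(s["clock"],s["joint_pos"],s["tau"][5],s["wrist_force"],s["ft_torque"],s["tcp_pos"],s["finger_gap"])
```

```text
9.9 [-9.05800785e-02  2.78037582e-01 -3.98624864e-01  8.93262743e-01
  6.91386853e-05  1.00837499e+00] -0.5270274169743061 [-1.70437519e+00  3.82846106e-04  1.71868972e+00] [0.02734136 0.36651425 0.08158142] [0.50198788 0.03475529 0.07801055] 0.011479014881582308
```

>>> step_arm --moves '[[[0,0,0],[0,0,0.04],5],[[0,0,0],[0,0,0.08],5],[[0,0,0],[0,0,0.12],5]]'

```text
clock: 10.15
tcp_pos: [0.502, 0.0347, 0.078]
orientation: [0.0, 0.572, 0.82, 0.0]
wrist_force: [-1.5, -0.9, 2.0]
finger_gap: 0.0113
grip_force: 61.0
```

Run:
```python
from h import *; import cv2
s=telemetry.get_state();print(s["clock"],s["joint_pos"],s["tau"][5],s["wrist_force"],s["ft_torque"],s["tcp_pos"],s["finger_gap"])
```

```text
10.15 [-9.06423582e-02  2.78083408e-01 -3.98611893e-01  8.93272454e-01
  3.02553676e-05  1.12788664e+00] -0.419095354154706 [-1.51997901 -0.93018846  2.03746842] [-0.07465909  0.38590496  0.09381431] [0.50198609 0.03471266 0.07799238] 0.01125664207672519
```

>>> step_arm --moves '[[[0,0,0],[0,0,0.04],5],[[0,0,0],[0,0,0.08],5],[[0,0,0],[0,0,0.12],5]]'

```text
clock: 10.4
tcp_pos: [0.502, 0.0348, 0.0781]
orientation: [0.001, 0.619, 0.785, 0.0]
wrist_force: [-1.5, -1.7, 2.1]
finger_gap: 0.0113
grip_force: 97.1
```

Run:
```python
from h import *; import cv2
s=telemetry.get_state();print(s["clock"],s["joint_pos"],s["tau"][5],s["wrist_force"],s["ft_torque"],s["tcp_pos"],s["finger_gap"])
```

```text
10.4 [-9.02569514e-02  2.77901718e-01 -3.98472791e-01  8.93382395e-01
 -4.57022306e-04  1.24448099e+00] 1.554931104183197 [-1.4971717  -1.71154022  2.06351266] [-0.27503331  0.47779024  2.05229562] [0.50202985 0.03475408 0.07813195] 0.011344252504125915
```

>>> step_arm --moves '[[[0,0,0],[0,0,0],40],[[0,0,0],[0,0,0],40],[[0,0,0],[0,0,0],40],[[0,0,0],[0,0,0],40],[[0,0,-40],[0,0,0],40],[[0,0,-80],[0,0,0],40],[[0,0,-120],[0,0,0],40],[[0,0,-120],[0,0,0],40]]'

```text
clock: 11.07
tcp_pos: [0.5061, 0.0343, 0.2053]
orientation: [0.005, 0.62, 0.785, 0.004]
wrist_force: [1.0, -0.3, 0.5]
finger_gap: 0.0398
grip_force: 0.0
```

Run:
```python
from h import *
go(([.495,-.16,.2],down(1.436)))
```

```text
shift [-186.4, -55.9, 5.4] rot [0.013, 0.002, 0.369] mm 195 rad 0.37
```

>>> step_arm --moves '[[[-186,-56,5],[0.01,0,0.369],24],[[-186,-56,5],[0.01,0,0.369],24],[[-186,-56,5],[0.01,0,0.369],24],[[-186,-56,5],[0.01,0,0.369],24],[[-186,-56,5],[0.01,0,0.369],24],[[-186,-56,5],[0.01,0,0.369],24],[[-186,-56,5],[0.01,0,0.369],24]]'

```text
clock: 11.65
tcp_pos: [0.4903, -0.1608, 0.1921]
orientation: [-0.003, 0.754, 0.657, -0.004]
wrist_force: [-0.1, -0.0, 0.1]
finger_gap: 0.0242
grip_force: 0.0
```

Run:
```python
from h import *; import cv2
print(toolR()[0],toolR()[1].as_matrix()[:,0],telemetry.get_state()["joint_pos"])
p=imaging.camera_params("wrist");im=imaging.read_camera("wrist")
np.save("w2.npy",p["pose"]); cv2.imwrite("pics/w2.png",im[:,:,::-1])
cv2.imwrite("pics/w2b.png",cv2.resize(im[:,:,::-1],(800,600),interpolation=cv2.INTER_CUBIC))
pp=dict(camera_matrix=p["camera_matrix"],pose=p["pose"])
print(proj("wrist",[.495,-.172,.087],pp))
```

```text
[ 0.49025139 -0.16076039  0.19207878] [ 0.1379492   0.99043825 -0.00144848] [-0.46988063  0.22240195 -0.1723735   1.18474834 -0.00453567  1.23933319]
[259.3568179 208.6725302]
```

View pics/w2b.png

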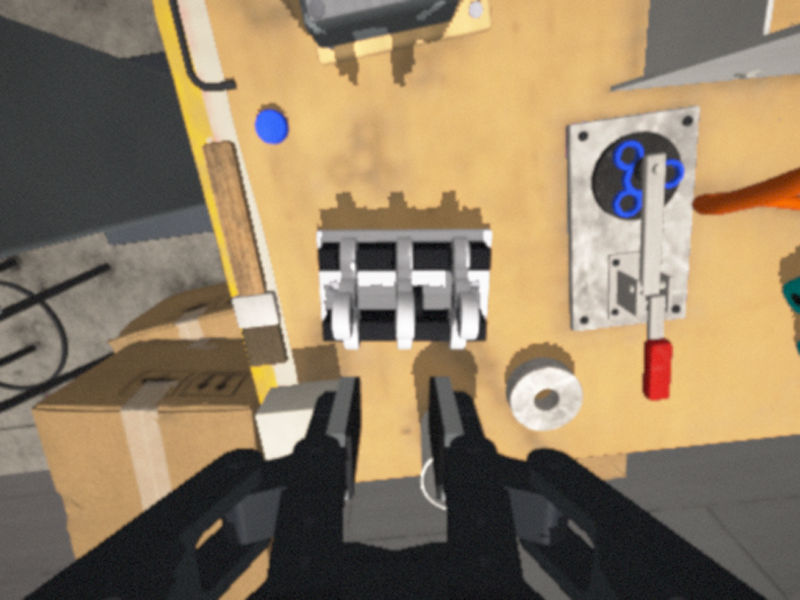

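This view has three rack spinners that could be mistaken for each other: near (343,310), middle (405,310) and far (465,310). The turquoise look-alike is at (795,295) and small blue bodies are at (628,180). The middle spinner has a black lump on its +x side at (418,298). One close crop will check that.

Run:
```python
from h import *; import cv2
im=cv2.imread("pics/w2.png")
cv2.imwrite("pics/w2c.png",cv2.resize(im[140:230,195:325],(780,540),interpolation=cv2.INTER_CUBIC))
```

```text
(no output)
```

View pics/w2c.png

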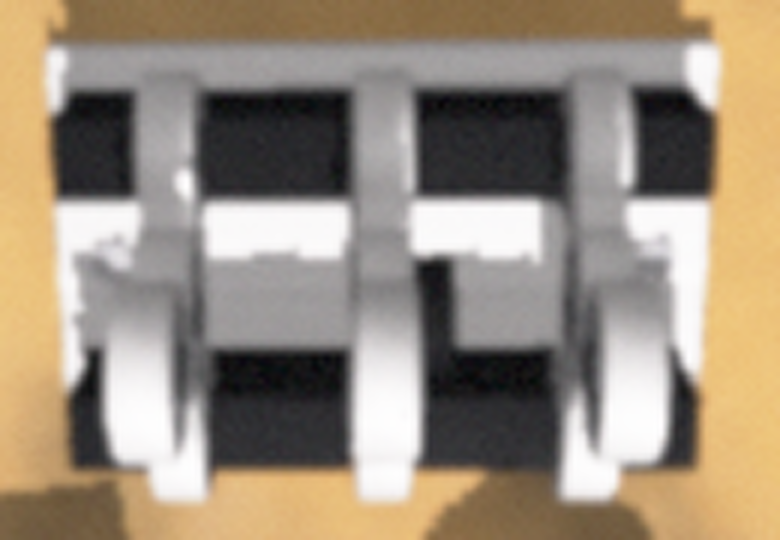

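The crop confirms it: only the middle spinner, with its lobe at (388,375), carries a black cap at (437,315) on the far side. The left and right ones are bare, and the rack edges run level in the image.

Run:
```python
from h import *
p=dict(camera_matrix=imaging.camera_params("wrist")["camera_matrix"],pose=np.load("w2.npy"))
c=np.array([.495,-.172,0]);r=R.from_euler('z',-.139)
for n,l in [("plate+y",[0,.042,.004]),("plate left",[-.064,.042,.004]),("plate right",[.064,.042,.004]),("rail+ ",[0,.026,.034]),("rail-",[0,-.026,.034]),("lobe tip",[0,0,.087]),("lobe +y edge",[0,.015,.072]),("lobe -y edge",[0,-.015,.072]),("left tip",[-.038,0,.087]),("right tip",[.038,0,.087]),("low lobe tip",[0,.041,.027])]:
    u=proj("wrist",c+r.apply(l),p); print(n,np.round((u-[194.9,139.9])*6))
t=c+r.apply([0,0,0]); 
go(([*t[:2],.12],down(1.432)),([*t[:2],.057],down(1.432)))
```

```text
plate+y [383.  49.]
plate left [46. 48.]
plate right [722.  50.]
rail+  [384. 167.]
rail- [382. 442.]
lobe tip [387. 413.]
lobe +y edge [386. 289.]
lobe -y edge [385. 466.]
left tip [137. 411.]
right tip [637. 414.]
low lobe tip [385.  75.]
shift [-11.6, 7.1, 72.0] rot [-0.01, 0.001, 0.002] mm 73 rad 0.01
shift [-11.6, 7.8, 135.0] rot [-0.01, 0.001, 0.002] mm 136 rad 0.01
```

>>> step_arm --moves '[[[-11,7,72],[-0.01,0,0],24],[[-11,7,72],[-0.01,0,0],24],[[-11,7,72],[-0.01,0,0],24],[[-11,7,72],[-0.01,0,0],24],[[-11,7,72],[-0.01,0,0],24]]'

```text
clock: 12.12
tcp_pos: [0.4957, -0.1702, 0.1216]
orientation: [0.001, 0.753, 0.658, -0.0]
wrist_force: [-0.2, 0.2, 0.3]
finger_gap: 0.0238
grip_force: 0.0
```

Run:
```python
from h import *
print(toolR()[0])
go(([.495,-.172,.057],down(1.432)))
```

```text
[ 0.49572338 -0.17015501  0.12161106]
shift [-1.8, -0.5, 64.6] rot [0.001, 0.002, 0.005] mm 65 rad 0.01
```

>>> step_arm --moves '[[[-2,-0.5,30],[0,0,0],24],[[-2,-0.5,50],[0,0,0],24],[[-2,-0.5,64],[0,0,0],24],[[-2,-0.5,64],[0,0,0],24],[[-2,-0.5,64],[0,0,0],24]]' --grip_force 40

```text
clock: 12.53
tcp_pos: [0.4953, -0.1729, 0.0577]
orientation: [0.001, 0.753, 0.658, -0.0]
wrist_force: [-0.2, 0.8, 0.7]
finger_gap: 0.0239
grip_force: 0.0
```

>>> step_arm --moves '[[[0,0,0],[0,0,0],18],[[0,0,0],[0,0,0],14],[[0,0,0],[0,0,0],3],[[0,0,0],[0,0,0],3],[[0,0,0],[0,0,0],3],[[0,0,0],[0,0,0],3]]' --grip_force 40

```text
clock: 13.03
tcp_pos: [0.4949, -0.1735, 0.0581]
orientation: [0.002, 0.753, 0.658, -0.0]
wrist_force: [-3.0, 0.6, 6.3]
finger_gap: 0.0094
grip_force: 39.6
```

Run:
```python
from h import *
s=telemetry.get_state();r=toolR()[1];print(s["clock"],s["tcp_pos"],r.as_matrix(),s["wrist_force"],s["ft_torque"],s["finger_gap"])
print(r.inv().apply(s["wrist_force"]))
```

```text
13.0333 [ 0.4949203  -0.17352765  0.05811531] [[ 0.13458686  0.99090039  0.00167116]
 [ 0.99089787 -0.13458138 -0.0030445 ]
 [-0.00279189  0.0020657  -0.99999397]] [-3.04680771  0.58054625  6.33801785] [0.20699821 0.59650726 0.0476258 ] 0.009400796240802685
[ 0.14750672 -3.0841212  -6.34483882]
```

>>> step_arm --moves '[[[0,0,-10],[0,0,0],3],[[0,0,-20],[0,0,0],3],[[0,0,-35],[0,0,0],3],[[0,0,-60],[0,0,0],3],[[0,0,-100],[0,0,0],3],[[0,0,-140],[0,0,0],3],[[0,0,-180],[0,0,0],3],[[0,0,-180],[0,0,0],3]]' --grip_force 60

```text
clock: 13.7
tcp_pos: [0.498, -0.1746, 0.2461]
orientation: [0.008, 0.753, 0.658, 0.002]
wrist_force: [1.8, -1.0, -0.2]
finger_gap: 0.0089
grip_force: 61.0
```

```bash
cat >> h.py <<'E'
YAW=.03; TIMER=np.array([.502,.0347]); B=YAW+.25
rs=R.from_euler('z',YAW)
ORG=np.r_[TIMER,0]-rs.apply([-.011,-.085,0])
LENS=ORG+rs.apply([.04,.085,.3])
e=np.radians(40)
zs=np.array([np.cos(e)*np.cos(B),np.cos(e)*np.sin(B),np.sin(e)])   # spinner z
ys=np.array([-np.sin(e)*np.cos(B),-np.sin(e)*np.sin(B),np.cos(e)])
RT=R.from_matrix(np.c_[np.cross(zs,-ys),zs,-ys])  # tool axes
HUBT=np.array([.0015,0,.016])  # hub in tool
def tcp_for(hub): return hub-RT.apply(HUBT)
E
python3 - <<'E'
from h import *
import cv2
print(ORG,LENS,RT.as_matrix())
s=telemetry.get_state();print(s["tcp_pos"],s["wrist_force"],s["finger_gap"],s["joint_pos"])
hub=LENS-.1*zs; print(hub,tcp_for(hub))
go(([.42,-.10,.27],down(1.5)),(tcp_for(np.array([.40,.10,.25])),RT))
E
```

```text
[0.51044543 0.1199917  0.        ] [0.54787782 0.20615328 0.3       ] [[-2.76355649e-01  7.36211178e-01  6.17754528e-01]
 [ 9.61055438e-01  2.11700709e-01  1.77637987e-01]
 [-5.55111512e-17  6.42787610e-01 -7.66044443e-01]]
[ 0.49798832 -0.17457932  0.24612221] [ 1.78709281 -0.98289719 -0.18791356] 0.008884376656943348 [-0.48853888  0.20402984 -0.06239808  1.28865689 -0.00144242  1.21713279]
[0.4742567  0.18498321 0.23572124] [0.46478716 0.18069941 0.24797795]
shift [63.2, -87.0, -25.5] rot [0.014, 0.007, -0.064] mm 111 rad 0.07
shift [253.3, -142.6, -19.9] rot [-0.675, 0.154, -0.394] mm 291 rad 0.80
```

>>> step_arm --moves '[[[63,-87,-25],[0,0,-0.06],3],[[63,-87,-25],[0,0,-0.06],3],[[63,-87,-25],[0,0,-0.06],3],[[253,-143,-20],[-0.675,0.154,-0.394],3],[[253,-143,-20],[-0.675,0.154,-0.394],3],[[253,-143,-20],[-0.675,0.154,-0.394],3],[[253,-143,-20],[-0.675,0.154,-0.394],3],[[253,-143,-20],[-0.675,0.154,-0.394],3]]'

```text
clock: 14.37
tcp_pos: [0.3859, 0.0994, 0.2574]
orientation: [0.165, 0.604, 0.746, 0.226]
wrist_force: [0.4, -0.1, -0.9]
finger_gap: 0.0086
grip_force: 60.8
```

Run:
```python
from h import *
s=telemetry.get_state();print(s["tcp_pos"],s["wrist_force"],s["finger_gap"],s["joint_pos"])
go((tcp_for(np.array([.40,.10,.25])),RT))
```

```text
[0.38591306 0.0994002  0.25739689] [ 0.4135568  -0.07450902 -0.88481212] 0.008557741698423991 [-0.09758736 -0.52284571 -0.78230045  0.77273897  0.18943123  1.31561456]
shift [-4.5, 5.8, -2.2] rot [-0.13, 0.015, -0.066] mm 8 rad 0.15
```

>>> step_arm --moves '[[[-4,6,-2],[-0.13,0.015,-0.066],3],[[-4,6,-2],[-0.13,0.015,-0.066],3],[[-4,6,-2],[-0.13,0.015,-0.066],3]]'

```text
clock: 14.62
tcp_pos: [0.3901, 0.0939, 0.2604]
orientation: [0.204, 0.568, 0.75, 0.27]
wrist_force: [-0.2, -0.5, -0.0]
finger_gap: 0.009
grip_force: 60.8
```

Run:
```python
from h import *
go((tcp_for(LENS-.15*zs),RT))
```

```text
shift [63.0, 15.7, 70.8] rot [-0.008, 0.003, -0.004] mm 96 rad 0.01
```

>>> step_arm --moves '[[[63,16,71],[-0.008,0.003,-0.004],3],[[63,16,71],[-0.008,0.003,-0.004],3],[[63,16,71],[-0.008,0.003,-0.004],3],[[63,16,71],[-0.008,0.003,-0.004],3],[[63,16,71],[-0.008,0.003,-0.004],3]]'

```text
clock: 15.03
tcp_pos: [0.4312, 0.1697, 0.2158]
orientation: [0.205, 0.566, 0.751, 0.272]
wrist_force: [0.1, -0.2, 0.1]
finger_gap: 0.009
grip_force: 60.8
```

Run:
```python
from h import *; import cv2
p,r=toolR();hub=p+r.apply(HUBT);print(p,hub,r.as_matrix()[:,1],zs,telemetry.get_state()["joint_pos"])
out=[]
capc=hub+.0125*r.as_matrix()[:,1]
for n in ["scene","side"]:
    im=imaging.read_camera(n)[:,:,::-1].copy(); cv2.imwrite(f"pics/{n}3.png",im)
    c=proj(n,LENS-.06*zs); x0,y0=int(c[0])-40,int(c[1])-55
    a=cv2.resize(im[y0:y0+100,x0:x0+66],(396,600),interpolation=cv2.INTER_CUBIC)
    for X,col in [(LENS,(0,0,255)),(LENS+.115*zs,(0,255,0)),(capc,(255,0,255)),(LENS-.1*zs,(255,255,0))]:
        u=(proj(n,X)-[x0,y0]+.5)*6; cv2.circle(a,tuple(int(t) for t in u),3,col,-1)
        print(n,np.round(u))
    print(n,x0,y0); out.append(a)
cv2.imwrite("pics/m3.png",np.hstack(out))
```

```text
[0.43116267 0.16966802 0.21581354] [0.44058932 0.17393342 0.20351743] [0.73888989 0.21141977 0.63979951] [0.73621118 0.21170071 0.64278761] [ 0.14440776 -0.42398871 -0.93261097  0.37242875  0.08623256  1.46733995]
scene [286. 202.]
scene [364. -52.]
scene [199. 500.]
scene [218. 421.]
scene 142 98
side [229. 378.]
side [196. 472.]
side [256. 295.]
side [253. 312.]
side 303 146
```

View pics/m3.png

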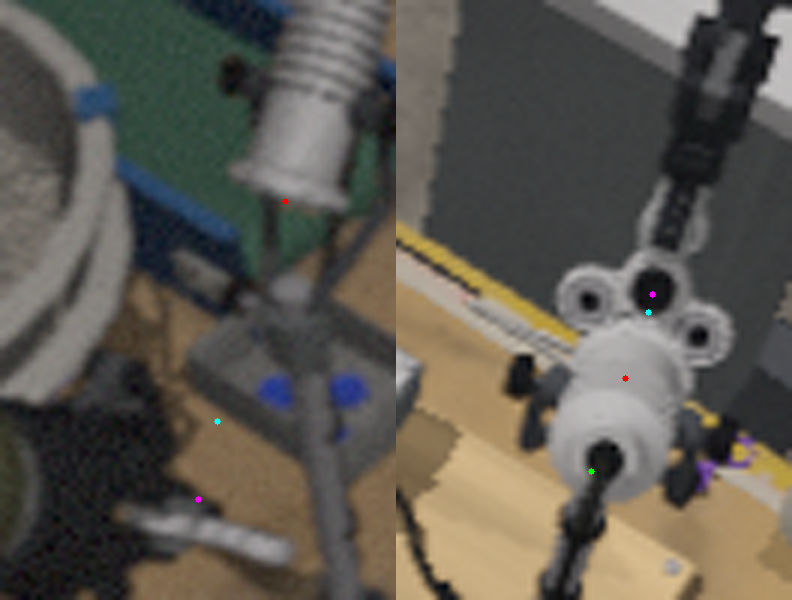

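The montage shows the lens rim centred near (290,190) in the scene half and (631,377) in the side half, within about 2 mm of my projected lens at (286,202) and (625,378). The cap appears at (653,290) where I predicted (652,295), and the lobes sit at (588,297) and (699,335). I'll check those lobes against the prediction and then go in.

Run:
```python
from h import *
p,r=toolR();M=r.as_matrix();hub=p+r.apply(HUBT)
for a in (-30,-150):
    sx=np.cross(-M[:,2],M[:,1]); X=hub+.03*(np.cos(np.radians(a))*sx-np.sin(np.radians(a))*M[:,2])+.005*M[:,1]
    print(a,np.round((proj("side",X)-[303,146]+.5)*6+[396,0]))
go((tcp_for(LENS-.1*zs),RT))
```

```text
-30 [698. 336.]
-150 [588. 301.]
shift [2.0, 47.3, -1.1] rot [-0.001, 0.001, -0.002] mm 47 rad 0.00
```

>>> step_arm --moves '[[[0.5,12,0],[0,0,0],3],[[1,24,0],[0,0,0],3],[[2,36,-1],[0,0,0],3],[[2,47,-1],[0,0,0],3],[[2,47,-1],[0,0,0],3],[[2,47,-1],[0,0,0],3],[[2,47,-1],[0,0,0],3]]'

```text
clock: 15.72
tcp_pos: [0.4629, 0.1809, 0.2467]
orientation: [0.206, 0.566, 0.751, 0.273]
wrist_force: [-0.5, -0.3, -0.9]
finger_gap: 0.0088
grip_force: 60.8
```

Run:
```python
from h import *; import cv2
p,r=toolR();hub=p+r.apply(HUBT);z=r.as_matrix()[:,1];print('hub err',hub-(LENS-.1*zs),'ang',np.arccos(z@zs));s=telemetry.get_state();print(s["clock"],s["joint_pos"],s["wrist_force"],s["qvel"])
out=[];capc=hub+.0125*z
for n in ["scene","side"]:
    im=imaging.read_camera(n)[:,:,::-1].copy()
    c=proj(n,LENS-.06*zs); x0,y0=int(c[0])-40,int(c[1])-55
    a=cv2.resize(im[y0:y0+100,x0:x0+66],(396,600),interpolation=cv2.INTER_CUBIC)
    for X,col in [(LENS,(0,0,255)),(capc,(255,0,255))]:
        u=(proj(n,X)-[x0,y0]+.5)*6; cv2.circle(a,tuple(int(t) for t in u),2,col,-1)
    out.append(a)
cv2.imwrite("pics/m4.png",np.hstack(out))
```

```text
hub err [-0.00192484  0.00023338 -0.00125823] ang 0.0011516688075910273
15.7167 [ 0.16648552 -0.36783    -0.82822371  0.41632233  0.07245908  1.48433451] [-0.47419999 -0.29774348 -0.91132261] [ 0.00695835 -0.00068706 -0.01921244 -0.001703   -0.00015846  0.00193021]
```

View pics/m4.png

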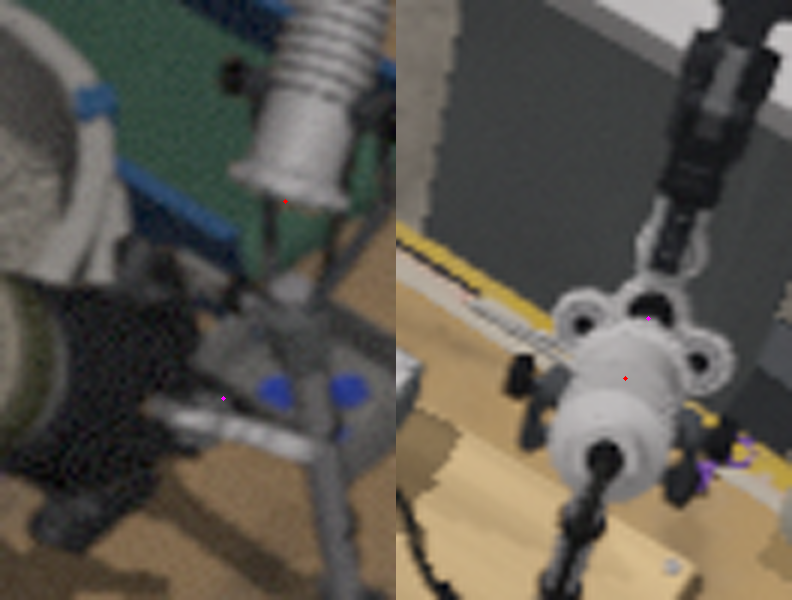

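The final picture shows the spinner in the gripper with its cap just below the lens axis: predicted (223,398) in the scene half and (648,318) in the side half, seen near (652,305). It is clear of the lamp. I'll let it settle and hand in.

>>> step_arm --moves '[[[0,1,0],[0,0,0],3],[[0,1,0],[0,0,0],3],[[0,1,0],[0,0,0],3],[[0,1,0],[0,0,0],3]]'

```text
clock: 16.15
tcp_pos: [0.4637, 0.1823, 0.2475]
orientation: [0.205, 0.565, 0.751, 0.273]
wrist_force: [-0.1, -0.2, 0.1]
finger_gap: 0.009
grip_force: 60.8
```

Run:
```python
from h import *
p,r=toolR();print('hub err',p+r.apply(HUBT)-(LENS-.1*zs))
print(env.hand_in())
```

```text
hub err [-0.00112758  0.00165412 -0.0004863 ]
the job is handed in; nothing more can be done
None
```

I wound the timer to its stop, drew the capped spinner straight up from the rack's middle slot, and handed in at 16 s with it held about 10 cm from the lens, cap square to it and within about 2 mm of my measured target; the timer should still be running, and no verdict was returned.

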